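Clear the capper's catch tray and show the long bottle to the inspection camera

ROBOT

A 7-joint arm with a two-finger parallel gripper is mounted at the origin on the work surface. World frame = base frame: x ahead of the robot, y to its left, z up, the work surface at z = 0. Lengths are in m, angles in rad, forces in N, time in s.
With the tool pointing down it reaches from about 0.425 to 0.95 m from the base axis. Payload 4.7 kg.
Tool frame: the origin (TCP) lies at the very end of the fingers, on their centre line; the grasp point (between the pads) lies 19 mm behind it (bot.grasp_offset is the distance from the TCP to the grasp point, in m); z points along the fingers, y is the line along which they close (so a half turn about z gives the same grasp; the last joint's range is limited). The gripper opens to 85 mm and grips with 20 to 120 N. Pads are 22 mm wide; open, the fingers measure 114 mm over their backs; the gripper's body (76 mm by 85 mm) begins 54 mm behind the grasp point. The pads swing forward as they close: fully open they stand 13 mm farther back than shut.
Start: joints at [-1.247, 0.469, -0.049, 1.532, 0.024, 1.141, -0.082], TCP at [0.233, 0.633, 0.231] pointing down, gripper open.
Joint ranges: [-2.59, 2.59], [-0.33, 1.99], [-1.39, 1.29], [0.1, 2.45], [-1.04, 4.18], [0.21, 1.99], [-2.66, 2.66]. Speed limits (rad/s): [2.57, 2.57, 3.14, 3.14, 3.14, 3.14, 3.14].

INTERFACE

Orientations are given as [roll, pitch, yaw] about the fixed x, y, z axes, in that order (R = Rz(yaw) Ry(pitch) Rx(roll)).
In Python, from plant import bot gives the robot as it stands.
- The arm moves only by the tool drive_tool, never from a script. Its argument "plan" is a list of rows, each an object with "dp": the shift along the world's x, y, z as a fraction of full scale, a list of three; "rot": the turn, a rotation vector about the world's x, y, z as a fraction of full scale, a list of three. In form: [{"dp": [x, y, z], "rot": [rx, ry, rz]}, ...]. A call has 1 to 10 rows; each row is the pose to reach, as a shift and turn from the pose commanded when the call began; what a row does not reach only later rows make up. Full scale, the value 1, is 0.4 m for a shift and 0.5 rad for a turn. A row lasts 1/12 s, in which the tool goes at most 41.7 mm and 7.16 degrees, less where a joint would pass 70% of its speed; a pose out of reach is approached as far as the arm can. A call with a number of a shift or a turn outside -1 to 1 is refused whole. A call with a gripper value outside its range is refused whole. "grip" is the gripper's target within -1 to 1 (fully open at 1, half-way at 0, shut at -1), set as the call begins (left out, the last holds). The fingers move at their own pace and stop on an object; "force" is the grip in N (left out, the last holds). Time passes only in rows, so rows that repeat a pose let the fingers close. It gives the time, the measured TCP pose, the force, the opening and the grip force at its end, in the units of the state.
- bot.state(): the state, without advancing time (a new reading comes with each control period).
- bot.get_image(name): name is "side" or "top"; returns the picture (400x640x3 uint8, red, green, blue); there is no depth.
- bot.camera_params(name): a dict with "fx", "fy", "cx", "cy" (pixels), "world_from_camera" (4x4, takes a point from camera to world coordinates). Camera axes: x right, y down, z forward; pixel columns grow to the right and rows downward; lengths in m; the calibration is good to about 2 mm. A picture is of the moment at which its call begins. camera_params takes no time and is no camera call.
- bot.hand_in(): hands the job in; it is judged then, once.
The state is a dict: "clock": time; "joint_positions": joint angles; "qvel": joint speeds; "joint_efforts": joint torques, N m; "tool_pos": TCP position; "ee_rot": TCP orientation; "wrist_force": force on the tool from outside, world axes, zero at the start; "moment": the same for the moment, N m; "finger_gap": finger opening in m; "grasp_force": force on a finger pad.
Only numpy, scipy, OpenCV 4.12 (cv2) and the standard library are available. Lean on these libraries where they do the work, as an engineer would, in place of code of your own. Each camera call takes 0.05 s, during which the arm holds its last target. There are 200 camera calls.

TASK

Clear the bottle capper's catch tray: first lay the two short bottles down flat on the floor of the grey tote, without dropping them. Then pick up the long bottle and present it in the air to the inspection camera: cap pointing straight into the lens, on the lens's line of sight (the camera looks down at a slant), with the top of the cap about 8 cm from the lens, and finish while still holding it there, motionless. Do not touch the camera or its stand, and leave the tip rack, the beaker and the tube block where they are.

Things in the scene. Friction and masses are not known exactly. Their poses are not given: they have to be found in the camera images.
- short_a_mid (a point): One of two identical short bottles: square white bottle with a round blue cap, lying in the catch tray; 72 mm long over all (cap: the last 18 mm, 33 mm across), body 40 x 40 mm. Its x axis runs along the bottle towards the cap. This point is the centre of the bottle, half-way along and half-way up (20 mm above what it lies on). 0.06 to 0.11 kg.
- short_b_mid (a point): The other short bottle, the same in every way as short_a. This point is its centre.
- long_mid (a point): The long bottle: square white bottle with a round blue cap, lying in the catch tray; 120 mm long over all (cap: the last 18 mm, 33 mm across), body 40 x 40 mm. Its x axis runs along the bottle towards the cap. This point is its centre, half-way along and half-way up; the centre of mass lies within 6 mm of it. 0.1 to 0.2 kg.
- long_cap (a point): Centre of the top (outer end) face of the long bottle's cap, 60 mm along x from long_mid; same axes.
- lens (a point): Centre of the front glass of the inspection camera: grey box 56 x 50 x 44 mm with a black barrel 38 mm across, 26 mm long, on a post beyond tray and tote. x points back INTO the camera along the line of sight (it looks along -x, towards the robot and 14 to 34 degrees down): the bottle's x must point the same way, the cap's top at x = -80 mm, y = z = 0 here. y is level, z up to 34 degrees off vertical.
- stand_front (a point): Camera stand, fixed: dark steel base 100 x 120 mm, 35 to 65 mm high above the bench, with a thin post (22 mm across) that carries the camera. This point is the middle of the base's front edge (towards the robot, where the camera looks), 0 to 30 mm above the bench; the post's axis is 50 mm behind it along its x. The lens reaches out to over or just before this edge, 0.22 to 0.31 m up.
- tray_in (a point): Centre of the floor of the capper's steel catch tray, fixed, 4 mm above the bench: 250 mm (x) by 340 mm (y) outside, walls 4 mm thick and 28 mm high. A low sloping ramp joins its +y side and comes from the capping machine. The three bottles lie in it roughly along its x axis, about 100 mm apart along y, in any order.
- tote_in (a point): Centre of the inner floor of the grey open tote, 4 to 5 mm above the bench: 220 mm (x) by 280 mm (y) outside, walls 4 mm thick and 45 mm high, empty at the start; loose, 0.9 kg. z is up.
- tip_rack: Bystander: pipette-tip rack 85 x 120 x 56 mm with a blue top. Origin: centre of the underside.
- beaker: Bystander: glass beaker 70 mm across, 85 mm high. Origin: centre of the underside.
- tube_block: Bystander: white tube block 60 x 110 x 38 mm near the robot, between tray and tote. Origin: centre of the underside.

How it is judged:
By the outcome, as a careful person would: the job done as asked, in the order asked, and still so for the second after the job is handed in, while the arm keeps its last pose, push and grip.
It also fails if it takes over 67 s, if anything falls off the work surface, if the arm or the gripper's body presses on something with over 40 N, if the wrist force passes 120 N, or if a joint passes its speed limit or range.

## Working session

There is one attempt and no reset: what is moved stays moved. The work goes in short steps, Python scripts to look and compute and a tool call to move; the robot and the scene stay as the last step left them, time stands still between calls to the robot, and variables do not carry over. Pictures are saved under pics/ and viewed, at most 10 in all, crops included, and the job is handed in when it is done.

Besides the shell and the picture viewer there is one more tool, called after "Emit:" as name(argument=value, ...), one argument or row to a line, values as JSON. drive_tool: Moves the arm, as the interface text tells. Its arguments: {"type":"object","properties":{"plan":{"type":"array"},"grip":{"type":"number"},"force":{"type":"number"}},"required":["plan"]}

```bash
ls; mkdir -p pics
python3 - <<'E'
from plant import bot
import cv2,numpy as np
for n in("top","side"):
    im=bot.get_image(n); cv2.imwrite(f"pics/{n}0.png",im[:,:,::-1]); p=bot.camera_params(n)
    print(n,p["fx"],p["cx"],p["cy"],np.round(p["world_from_camera"],4).tolist())
print(bot.state())
E
```

```text
pics
top 466.39947370022867 319.9763606491049 196.1343080157464 [[-0.0055, -0.9882, 0.1533, 0.4214], [-0.9999, 0.0077, 0.014, 0.0253], [-0.015, -0.1532, -0.9881, 1.2743], [0.0, 0.0, 0.0, 1.0]]
side 373.39152304844765 320.8873581793585 202.0059795328475 [[-0.9993, 0.0036, 0.0367, 0.5675], [-0.0279, 0.5773, -0.816, 0.8058], [-0.0241, -0.8165, -0.5768, 0.7104], [0.0, 0.0, 0.0, 1.0]]
{'clock': 0.1, 'joint_positions': array([-1.24689261,  0.46934122, -0.04860605,  1.53355763,  0.02406105,
        1.14096132, -0.08229354]), 'qvel': array([-0.00075896, -0.00166284, -0.00199914, -0.00270644,  0.00068313,
        0.00048758,  0.00171024]), 'joint_efforts': array([ 7.82676743e-04, -5.11514068e+01, -4.67661861e-02, -2.38391250e+01,
        1.08425174e-02,  4.33747555e-03, -1.40142319e-05]), 'tool_pos': array([0.23302733, 0.63296164, 0.23038669]), 'ee_rot': array([-3.13990852e+00,  1.59960002e-05,  2.78881769e+00]), 'wrist_force': array([-0.98369708, -0.02459878,  0.13046099]), 'moment': array([0.03020069, 0.00678068, 0.00260472]), 'grasp_force': 0.0, 'finger_gap': 0.0852400180364628}
```

View pics/top0.png

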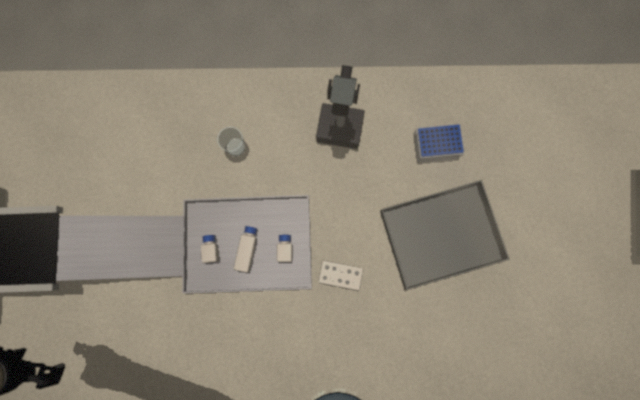

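View pics/side0.png

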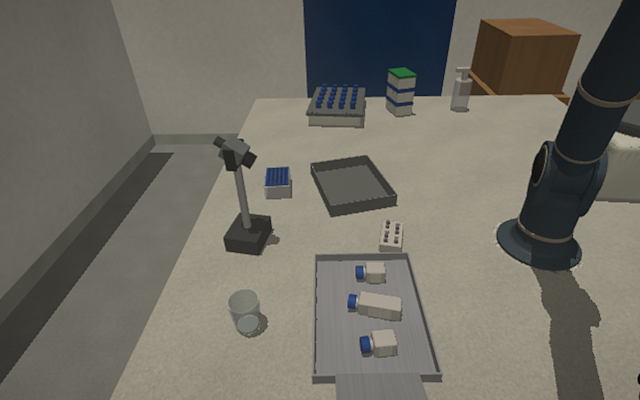

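The top view shows the tray (184–311, 197–293), with bottles at (209,248), long (246,250) and (285,248). The tote is near (444,236), the camera near (344,90) and its base at (340,126). In the side view the camera head is near (238,152).

```bash
cat > h.py <<'E'
import numpy as np,cv2
from plant import bot
def ray(n,u,v):
    p=bot.camera_params(n);T=np.array(p["world_from_camera"])
    d=T[:3,:3]@np.array([(u-p["cx"])/p["fx"],(v-p["cy"])/p["fy"],1]);return T[:3,3],d/np.linalg.norm(d)
def onz(n,u,v,z):
    o,d=ray(n,u,v);return o+d*(z-o[2])/d[2]
def proj(n,X):
    p=bot.camera_params(n);T=np.linalg.inv(np.array(p["world_from_camera"]));c=T[:3,:3]@np.array(X)+T[:3,3]
    return np.array([p["fx"]*c[0]/c[2]+p["cx"],p["fy"]*c[1]/c[2]+p["cy"]])
def tri(a,b,na="top",nb="side"):
    (o1,d1),(o2,d2)=ray(na,*a),ray(nb,*b)
    s=np.linalg.lstsq(np.c_[d1,-d2],o2-o1,rcond=None)[0]
    p,q=o1+d1*s[0],o2+d2*s[1];return (p+q)/2,np.linalg.norm(p-q)
def show(s):print({k:np.round(s[k],4).tolist() for k in("clock","tool_pos","ee_rot","wrist_force","finger_gap","grasp_force")})
E
python3 - <<'E'
from h import *
t=cv2.imread("pics/top0.png");s=cv2.imread("pics/side0.png")
a=cv2.resize(t[60:150,312:376],None,fx=6,fy=6,interpolation=cv2.INTER_CUBIC)
b=cv2.resize(s[130:190,208:272],None,fx=6,fy=6,interpolation=cv2.INTER_CUBIC)
c=np.zeros((540,384,3),np.uint8);c[:360]=b
cv2.imwrite("pics/cam.png",np.clip(np.hstack([a,c]).astype(float)*1.7,0,255).astype(np.uint8))
hsv=cv2.cvtColor(t,cv2.COLOR_BGR2HSV)
roi=np.zeros(t.shape[:2],np.uint8);roi[200:290,188:308]=255
blue=cv2.inRange(hsv,(100,120,40),(130,255,255))&roi
white=cv2.inRange(t,(120,140,150),(255,255,255))&roi
for nm,m,z in(("cap",blue,.036),("body",white,.044)):
    for k in cv2.findContours(m,cv2.RETR_EXTERNAL,cv2.CHAIN_APPROX_NONE)[0]:
        if cv2.contourArea(k)<20:continue
        r=cv2.minAreaRect(k);print(nm,np.round(r[0],1),np.round(r[1],1),round(r[2],1),np.round(onz("top",*r[0],z),4))
# tray & tote corners
for nm,cs,z in(("tray",[(184,200),(308,197),(311,292),(186,293)],.032),("tote",[(381,211),(481,182),(507,259),(406,289)],.05)):
    P=np.array([onz("top",*q,z) for q in cs]);print(nm,np.round(P,3).tolist(),np.round(P.mean(0),3),np.round(np.linalg.norm(P-np.roll(P,-1,0),axis=1),3))
E
```

```text
cap [208. 238.] [4. 8.] 90.0 [0.5031 0.3413 0.036 ]
body [192.5 263.5] [8.5 7.6] 63.4 [0.4361 0.378  0.044 ]
body [248.  244.5] [ 89. 118.] 90.0 [0.4848 0.233  0.044 ]
tray [[0.606, 0.411, 0.032], [0.612, 0.075, 0.032], [0.361, 0.068, 0.032], [0.36, 0.396, 0.032]] [0.485 0.237 0.032] [0.336 0.251 0.328 0.247]
tote [[0.57, -0.118, 0.05], [0.646, -0.385, 0.05], [0.443, -0.44, 0.05], [0.368, -0.177, 0.05]] [ 0.507 -0.28   0.05 ] [0.277 0.21  0.274 0.211]
```

View pics/cam.png

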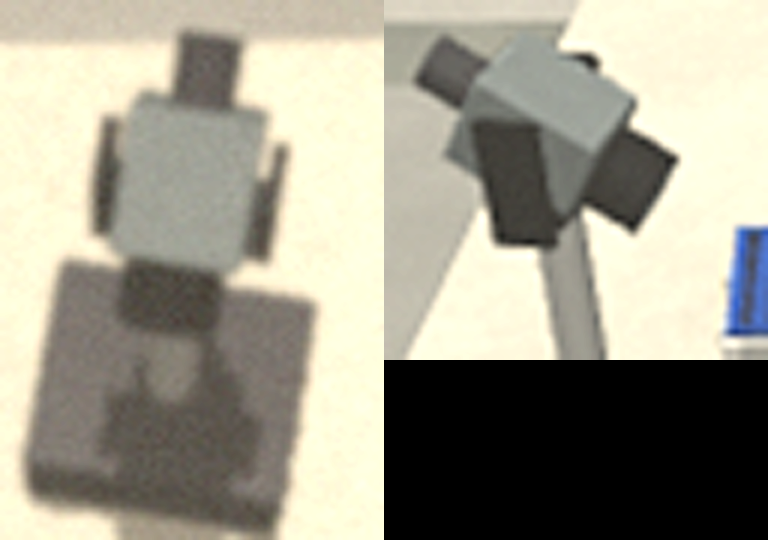

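The camera crops show the lens face's centre at about top (340,114.3), side (253,162.5). The rear stub's end is at about top (347,66), side (216,140). I also have to tighten the bottle masks.

Run:
```python
from h import *
L,e1=tri((340,114.3),(253,162.5));R,e2=tri((347,66.2),(215.8,139.7))
d=R-L;n=np.linalg.norm(d);d/=n
print("lens",L.round(4),e1*1e3,"rear",R.round(4),e2*1e3,n,"yaw",np.degrees(np.arctan2(d[1],d[0])),"pitch up",np.degrees(np.arcsin(d[2])))
for q in((322,104),(364,110),(360,148),(317,142)):print("base",onz("top",*q,.05).round(3))
for c,nm,f in((cv2.imread("pics/top0.png"),"top",(200,290,188,308)),(cv2.imread("pics/side0.png"),"side",(258,375,318,435))):
    hsv=cv2.cvtColor(c,cv2.COLOR_BGR2HSV).astype(int);m0=np.zeros(c.shape[:2],np.uint8);m0[f[0]:f[1],f[2]:f[3]]=255
    x=c.astype(int)
    w=((x[:,:,2]>x[:,:,0]+8)&(x[:,:,2]>115)).astype(np.uint8)*255&m0
    b=((x[:,:,0]>x[:,:,2]+35)).astype(np.uint8)*255&m0
    for k,m in(("body",w),("cap",b)):
        for q in cv2.findContours(m,cv2.RETR_EXTERNAL,cv2.CHAIN_APPROX_NONE)[0]:
            if cv2.contourArea(q)<15:continue
            r=cv2.minAreaRect(q);z=.044 if k=="body" else .03
            print(nm,k,np.round(r[0],1),np.round(r[1],1),round(r[2],1),onz(nm,*r[0],z).round(4), [onz(nm,*p,z).round(3).tolist() for p in cv2.boxPoints(r)] if nm=="top" and k=="body" else "")
```

```text
lens [ 0.7687 -0.0066  0.257 ] 4.017954205308428 rear [ 0.857  -0.0214  0.3134] 1.523253869096209 0.10584651527873583 yaw -9.50313326118984 pitch up 32.211534301782365
base [0.867 0.036 0.05 ]
base [ 0.848 -0.079  0.05 ]
base [ 0.742 -0.066  0.05 ]
base [0.76 0.05 0.05]
top body [247.5 244.5] [ 89. 119.] 90.0 [0.4848 0.2343 0.044 ] [[0.604, 0.396, 0.044], [0.602, 0.077, 0.044], [0.369, 0.078, 0.044], [0.37, 0.387, 0.044]]
top cap [284.5 237.5] [5. 9.] 90.0 [0.5035 0.1382 0.03  ] 
top cap [208.  237.7] [ 5.6 10.4] 80.5 [0.5044 0.3428 0.03  ] 
top cap [250.  229.5] [ 5. 10.] 90.0 [0.5255 0.2307 0.03  ] 
side body [383.5 338.5] [19. 27.] 90.0 [0.4694 0.3438 0.044 ] 
side body [378.8 301.4] [45.7 16.6] 9.0 [0.4696 0.249  0.044 ] 
side body [375.5 278.5] [5. 9.] 90.0 [0.4706 0.1802 0.044 ] 
side body [374.  267.5] [13. 22.] 90.0 [0.471  0.1438 0.044 ] 
side body [422.  301.5] [87. 24.] 90.0 [0.3737 0.2486 0.044 ] 
side cap [365.3 343.8] [15.4  8.7] 81.3 [0.5058 0.3468 0.03  ] 
side cap [351.4 300.4] [ 7.4 12.5] 9.5 [0.5299 0.2349 0.03  ] 
side cap [359.  271.5] [11.  6.] 90.0 [0.5074 0.1439 0.03  ]
```

Run:
```python
from h import *
c=cv2.imread("pics/top0.png");r0=c[205:285,195:300]
print([np.percentile(r0[:,:,i],[5,50,85,90,95]) for i in range(3)])
g=cv2.GaussianBlur(c[:,:,2],(3,3),0)
m=np.zeros_like(g);m[205:285,192:302]=(g[205:285,192:302]>np.percentile(r0[:,:,2],50)+35)*255
for q in cv2.findContours(m,cv2.RETR_EXTERNAL,cv2.CHAIN_APPROX_NONE)[0]:
    if cv2.contourArea(q)<30:continue
    r=cv2.minAreaRect(q);P=np.array([onz("top",*p,.044) for p in cv2.boxPoints(r)])
    print(np.round(r[0],1),np.round(r[1],1),r[2],onz("top",*r[0],.044).round(4),P.round(3).tolist())
cv2.imwrite("pics/bt.png",cv2.resize(np.vstack([c[205:285,192:302],cv2.cvtColor(m,8)[205:285,192:302]]),None,fx=3.5,fy=3.5))
```

```text
[array([117.95, 147.  , 153.  , 154.  , 159.  ]), array([110., 153., 159., 163., 177.]), array([115. , 160. , 166. , 174.1, 190. ])]
```

Run:
```python
from h import *
c=cv2.imread("pics/top0.png")
g=cv2.GaussianBlur(c[:,:,2],(3,3),0)
m=np.zeros_like(g);m[205:285,192:302]=(g[205:285,192:302]>174)*255
for q in cv2.findContours(m,cv2.RETR_EXTERNAL,cv2.CHAIN_APPROX_NONE)[0]:
    if cv2.contourArea(q)<30:continue
    r=cv2.minAreaRect(q);P=np.array([onz("top",*p,.044) for p in cv2.boxPoints(r)])
    print(np.round(r[0],1),np.round(r[1],1),r[2],onz("top",*r[0],.044).round(4),P.round(3).tolist())
```

```text
[207.7 252.4] [14.9 11.7] 84.80557250976562 [0.4647 0.3388 0.044 ] [[0.483, 0.357, 0.044], [0.485, 0.326, 0.044], [0.447, 0.321, 0.044], [0.444, 0.352, 0.044]]
[283.  251.5] [17. 12.] 90.0 [0.4659 0.1406 0.044 ] [[0.488, 0.157, 0.044], [0.488, 0.125, 0.044], [0.444, 0.125, 0.044], [0.444, 0.156, 0.044]]
[243.8 252.5] [12.4 34.5] 12.528807640075684 [0.4639 0.2438 0.044 ] [[0.424, 0.269, 0.044], [0.512, 0.251, 0.044], [0.504, 0.219, 0.044], [0.417, 0.237, 0.044]]
```

Emit:
drive_tool(
  plan=[
    {"dp":[0.585,-0.733,-0.2],"rot":[0,0,0.915]},
    {"dp":[0.585,-0.733,-0.2],"rot":[0,0,0.915]},
    {"dp":[0.585,-0.733,-0.2],"rot":[0,0,0.915]},
    {"dp":[0.585,-0.733,-0.2],"rot":[0,0,0.915]},
    {"dp":[0.585,-0.733,-0.2],"rot":[0,0,0.915]},
    {"dp":[0.585,-0.733,-0.2],"rot":[0,0,0.915]},
    {"dp":[0.585,-0.733,-0.2],"rot":[0,0,0.915]},
    {"dp":[0.585,-0.733,-0.2],"rot":[0,0,0.915]},
    {"dp":[0.585,-0.733,-0.2],"rot":[0,0,0.915]},
    {"dp":[0.585,-0.733,-0.2],"rot":[0,0,0.915]},
  ],
  grip=0.5,
  force=30,
)

```text
clock: 0.93
tool_pos: [0.4717, 0.3316, 0.1495]
ee_rot: [-3.135, -0.0, -3.048]
wrist_force: [0.5, -1.3, 0.3]
finger_gap: 0.0641
grasp_force: 0.0
```

Emit:
drive_tool(
  plan=[
    {"dp":[0,0,-0.1],"rot":[0,0,0]},
    {"dp":[0,0,-0.1],"rot":[0,0,0]},
    {"dp":[0,0,-0.1],"rot":[0,0,0]},
    {"dp":[0,0,-0.1],"rot":[0,0,0]},
    {"dp":[0,0,-0.1],"rot":[0,0,0]},
    {"dp":[0,0,-0.1],"rot":[0,0,0]},
  ],
)

```text
clock: 1.43
tool_pos: [0.4676, 0.3416, 0.1129]
ee_rot: [3.14, 0.002, -3.036]
wrist_force: [0.2, -0.3, 0.5]
finger_gap: 0.064
grasp_force: 0.0
```

Run:
```python
from h import *
show(bot.state())
c=bot.get_image("side")[:,:,::-1];d=bot.get_image("top")[:,:,::-1]
cv2.imwrite("pics/g1.png",np.hstack([cv2.resize(c[230:390,300:450],None,fx=2.6,fy=2.6,interpolation=2),cv2.resize(d[190:300,180:283],(390,416),interpolation=2)]))
```

```text
{'clock': 1.4333, 'tool_pos': [0.4676, 0.3416, 0.1129], 'ee_rot': [3.1398, 0.0023, -3.0357], 'wrist_force': [0.153, -0.2881, 0.4571], 'finger_gap': 0.064, 'grasp_force': 0.0}
```

View pics/g1.png

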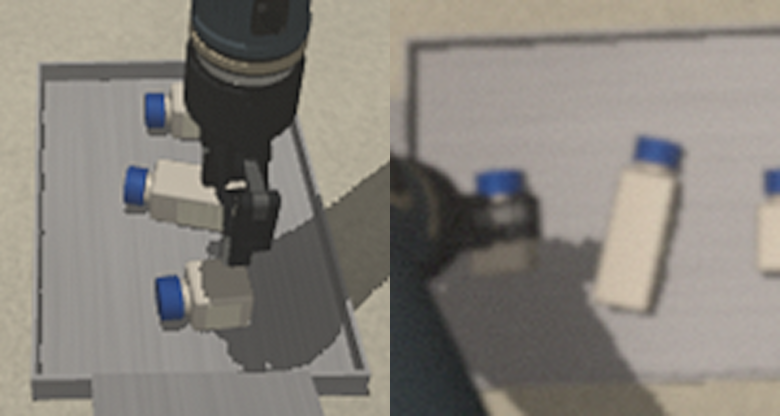

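The open fingers stand over the short bottle, lined up with it in both views. I'll descend and grip.

Emit:
drive_tool(
  plan=[
    {"dp":[0,-0.004,-0.06],"rot":[0,0,0]},
    {"dp":[0,-0.004,-0.12],"rot":[0,0,0]},
    {"dp":[0,-0.004,-0.18],"rot":[0,0,0]},
    {"dp":[0,-0.004,-0.22],"rot":[0,0,0]},
    {"dp":[0,-0.004,-0.24],"rot":[0,0,0]},
    {"dp":[0,-0.004,-0.25],"rot":[0,0,0]},
    {"dp":[0,-0.004,-0.255],"rot":[0,0,0]},
    {"dp":[0,-0.004,-0.255],"rot":[0,0,0]},
    {"dp":[0,-0.004,-0.255],"rot":[0,0,0]},
    {"dp":[0,-0.004,-0.255],"rot":[0,0,0]},
  ],
)

```text
clock: 2.37
tool_pos: [0.4678, 0.3392, 0.0104]
ee_rot: [3.14, 0.002, -3.037]
wrist_force: [0.0, 0.9, 0.3]
finger_gap: 0.0642
grasp_force: 0.0
```

Emit:
drive_tool(
  plan=[
    {"dp":[0,0,0],"rot":[0,0,0]},
    {"dp":[0,0,0],"rot":[0,0,0]},
    {"dp":[0,0,0],"rot":[0,0,0]},
    {"dp":[0,0,0],"rot":[0,0,0]},
    {"dp":[0,0,0],"rot":[0,0,0]},
    {"dp":[0,0,0],"rot":[0,0,0]},
    {"dp":[0,0,0],"rot":[0,0,0]},
  ],
  grip=-1,
  force=30,
)

```text
clock: 2.95
tool_pos: [0.4676, 0.339, 0.01]
ee_rot: [3.141, 0.001, -3.037]
wrist_force: [-0.6, -0.7, 6.3]
finger_gap: 0.0397
grasp_force: 31.7
```

Emit:
drive_tool(
  plan=[
    {"dp":[0,0,0.05],"rot":[0,0,0]},
    {"dp":[0,0,0.15],"rot":[0,0,0]},
    {"dp":[0,-0.02,0.25],"rot":[0,0,0]},
    {"dp":[0.01,-0.1,0.33],"rot":[0,0,0]},
    {"dp":[0.02,-0.19,0.35],"rot":[0,0,0]},
    {"dp":[0.03,-0.29,0.35],"rot":[0,0,0]},
    {"dp":[0.04,-0.39,0.35],"rot":[0,0,0]},
    {"dp":[0.05,-0.49,0.35],"rot":[0,0,0]},
    {"dp":[0.06,-0.59,0.35],"rot":[0,0,0]},
    {"dp":[0.06,-0.69,0.35],"rot":[0,0,0]},
  ],
)

```text
clock: 3.78
tool_pos: [0.4912, 0.0606, 0.1492]
ee_rot: [-3.142, 0.0, -3.037]
wrist_force: [1.4, 0.3, -1.1]
finger_gap: 0.04
grasp_force: 31.0
```

Emit:
drive_tool(
  plan=[
    {"dp":[0.01,-0.1,0],"rot":[0,0,0]},
    {"dp":[0.02,-0.2,0],"rot":[0,0,0]},
    {"dp":[0.03,-0.3,0],"rot":[0,0,0]},
    {"dp":[0.04,-0.4,0],"rot":[0,0,0]},
    {"dp":[0.05,-0.5,0],"rot":[0,0,0]},
    {"dp":[0.06,-0.6,0],"rot":[0,0,0]},
    {"dp":[0.062,-0.7,0],"rot":[0,0,0]},
    {"dp":[0.062,-0.8,0],"rot":[0,0,0]},
    {"dp":[0.062,-0.87,0],"rot":[0,0,0]},
    {"dp":[0.062,-1.0,0],"rot":[0,0,0]},
  ],
)

```text
clock: 4.62
tool_pos: [0.5158, -0.3262, 0.1486]
ee_rot: [3.139, -0.001, -3.035]
wrist_force: [0.3, 0.9, -0.6]
finger_gap: 0.0393
grasp_force: 31.0
```

Emit:
drive_tool(
  plan=[
    {"dp":[0,0,-0.05],"rot":[0,0,0]},
    {"dp":[0,0,-0.12],"rot":[0,0,0]},
    {"dp":[0,0,-0.19],"rot":[0,0,0]},
    {"dp":[0,0,-0.25],"rot":[0,0,0]},
    {"dp":[0,0,-0.29],"rot":[0,0,0]},
    {"dp":[0,0,-0.31],"rot":[0,0,0]},
    {"dp":[0,0,-0.325],"rot":[0,0,0]},
    {"dp":[0,0,-0.335],"rot":[0,0,0]},
    {"dp":[0,0,-0.34],"rot":[0,0,0]},
    {"dp":[0,0,-0.34],"rot":[0,0,0]},
  ],
)

```text
clock: 5.45
tool_pos: [0.5163, -0.3272, 0.0138]
ee_rot: [-3.141, 0.001, -3.037]
wrist_force: [-0.3, 0.7, 0.0]
finger_gap: 0.0393
grasp_force: 31.1
```

Emit:
drive_tool(
  plan=[
    {"dp":[0,0,-0.002],"rot":[0,0,0]},
    {"dp":[0,0,-0.004],"rot":[0,0,0]},
    {"dp":[0,0,-0.004],"rot":[0,0,0]},
  ],
)

```text
clock: 5.7
tool_pos: [0.5163, -0.3272, 0.0123]
ee_rot: [-3.141, 0.001, -3.037]
wrist_force: [-0.4, 0.6, -0.6]
finger_gap: 0.0398
grasp_force: 31.1
```

Emit:
drive_tool(
  plan=[
    {"dp":[0,0,-0.0025],"rot":[0,0,0]},
    {"dp":[0,0,-0.004],"rot":[0,0,0]},
    {"dp":[0,0,-0.004],"rot":[0,0,0]},
  ],
)

```text
clock: 5.95
tool_pos: [0.516, -0.327, 0.0101]
ee_rot: [3.141, -0.0, -3.037]
wrist_force: [-0.4, 0.4, -1.1]
finger_gap: 0.0397
grasp_force: 31.1
```

Emit:
drive_tool(
  plan=[
    {"dp":[0,0,-0.002],"rot":[0,0,0]},
    {"dp":[0,0,-0.003],"rot":[0,0,0]},
    {"dp":[0,0,-0.003],"rot":[0,0,0]},
  ],
)

```text
clock: 6.2
tool_pos: [0.516, -0.327, 0.01]
ee_rot: [3.141, 0.0, -3.037]
wrist_force: [-1.6, 1.3, 7.8]
finger_gap: 0.0397
grasp_force: 32.0
```

Contact (7.8 N). I'll release to half-open and retreat.

Emit:
drive_tool(
  plan=[
    {"dp":[0,0,0],"rot":[0,0,0]},
    {"dp":[0,0,0],"rot":[0,0,0]},
    {"dp":[0,0,0],"rot":[0,0,0]},
    {"dp":[0,0,0],"rot":[0,0,0]},
    {"dp":[0,0,0],"rot":[0,0,0]},
    {"dp":[0,0,0.05],"rot":[0,0,0]},
    {"dp":[0,0,0.13],"rot":[0,0,0]},
    {"dp":[0,0,0.22],"rot":[0,0,0]},
    {"dp":[0,0,0.3],"rot":[0,0,0]},
    {"dp":[0,0,0.35],"rot":[0,0,0]},
  ],
  grip=0.4,
)

```text
clock: 7.03
tool_pos: [0.5172, -0.3279, 0.1525]
ee_rot: [-3.139, 0.004, -3.037]
wrist_force: [0.0, -0.9, 0.6]
finger_gap: 0.06
grasp_force: 0.0
```

Run:
```python
from h import *
show(bot.state())
c=bot.get_image("side")[:,:,::-1];d=bot.get_image("top")[:,:,::-1]
cv2.imwrite("pics/g2.png",np.hstack([cv2.resize(c[130:240,290:440],None,fx=2.6,fy=2.6,interpolation=2),cv2.resize(d[170:300,375:518],(390,286),interpolation=2)]))
```

```text
{'clock': 7.0333, 'tool_pos': [0.5172, -0.3279, 0.1525], 'ee_rot': [-3.139, 0.0038, -3.0371], 'wrist_force': [0.0192, -0.8525, 0.6335], 'finger_gap': 0.06, 'grasp_force': 0.0}
```

View pics/g2.png

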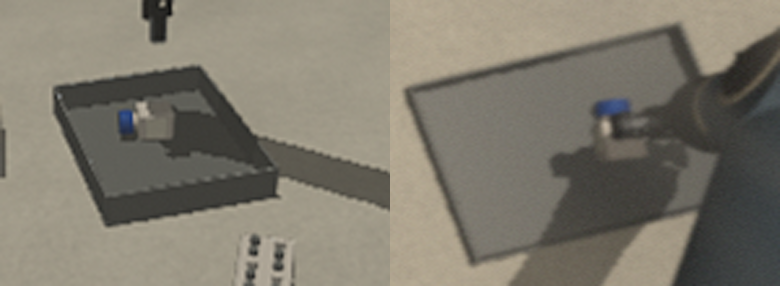

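The first bottle lies flat on the tote floor. Next is the second short bottle, near (0.467, 0.141).

Emit:
drive_tool(
  plan=[
    {"dp":[-0.01,0.1,0],"rot":[0,0,-0.1]},
    {"dp":[-0.02,0.2,0],"rot":[0,0,-0.21]},
    {"dp":[-0.03,0.3,0],"rot":[0,0,-0.21]},
    {"dp":[-0.04,0.4,0],"rot":[0,0,-0.21]},
    {"dp":[-0.06,0.5,0],"rot":[0,0,-0.21]},
    {"dp":[-0.08,0.6,0],"rot":[0,0,-0.21]},
    {"dp":[-0.1,0.7,0],"rot":[0,0,-0.21]},
    {"dp":[-0.11,0.8,0],"rot":[0,0,-0.21]},
    {"dp":[-0.12,0.9,0],"rot":[0,0,-0.21]},
    {"dp":[-0.122,1.0,0],"rot":[0,0,-0.21]},
  ],
)

```text
clock: 7.97
tool_pos: [0.4654, 0.0746, 0.1481]
ee_rot: [-3.141, -0.002, 3.141]
wrist_force: [1.0, -0.3, 0.2]
finger_gap: 0.0597
grasp_force: 0.0
```

Emit:
drive_tool(
  plan=[
    {"dp":[0,0.09,0],"rot":[0,0,0]},
    {"dp":[0,0.17,0],"rot":[0,0,0]},
    {"dp":[0,0.17,-0.05],"rot":[0,0,0]},
    {"dp":[0,0.17,-0.1],"rot":[0,0,0]},
    {"dp":[0,0.17,-0.14],"rot":[0,0,0]},
    {"dp":[0,0.17,-0.16],"rot":[0,0,0]},
    {"dp":[0,0.17,-0.16],"rot":[0,0,0]},
    {"dp":[0,0.17,-0.16],"rot":[0,0,0]},
  ],
  grip=0.6,
)

```text
clock: 8.63
tool_pos: [0.4669, 0.1407, 0.0845]
ee_rot: [-3.141, -0.001, 3.141]
wrist_force: [0.3, 0.3, 0.1]
finger_gap: 0.0684
grasp_force: 0.0
```

Run:
```python
from h import *
show(bot.state())
c=bot.get_image("side")[:,:,::-1];d=bot.get_image("top")[:,:,::-1]
cv2.imwrite("pics/g3.png",np.hstack([cv2.resize(c[230:390,300:450],None,fx=2.6,fy=2.6,interpolation=2),cv2.resize(d[190:300,215:318],(390,416),interpolation=2)]))
```

```text
{'clock': 8.6333, 'tool_pos': [0.4669, 0.1407, 0.0845], 'ee_rot': [-3.1412, -0.0012, 3.141], 'wrist_force': [0.3429, 0.2603, 0.0674], 'finger_gap': 0.0684, 'grasp_force': 0.0}
```

View pics/g3.png

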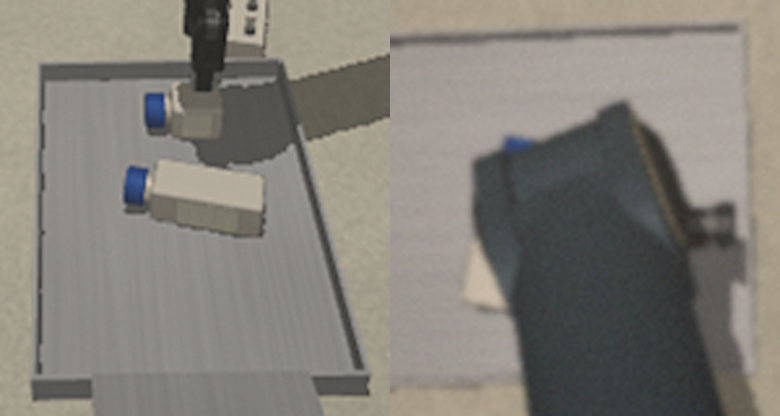

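The gripper sits over the second short bottle and is aligned with it, clear of the long bottle. I'll descend and grip.

Emit:
drive_tool(
  plan=[
    {"dp":[0,0,-0.05],"rot":[0,0,0]},
    {"dp":[0,0,-0.1],"rot":[0,0,0]},
    {"dp":[0,0,-0.14],"rot":[0,0,0]},
    {"dp":[0,0,-0.165],"rot":[0,0,0]},
    {"dp":[0,0,-0.18],"rot":[0,0,0]},
    {"dp":[0,0,-0.186],"rot":[0,0,0]},
    {"dp":[0,0,-0.186],"rot":[0,0,0]},
    {"dp":[0,0,-0.186],"rot":[0,0,0]},
  ],
)

```text
clock: 9.4
tool_pos: [0.4678, 0.1412, 0.0112]
ee_rot: [3.141, 0.001, 3.141]
wrist_force: [1.0, -0.4, 1.0]
finger_gap: 0.068
grasp_force: 0.0
```

Emit:
drive_tool(
  plan=[
    {"dp":[0,0,0],"rot":[0,0,0]},
    {"dp":[0,0,0],"rot":[0,0,0]},
    {"dp":[0,0,0],"rot":[0,0,0]},
    {"dp":[0,0,0],"rot":[0,0,0]},
    {"dp":[0,0,0],"rot":[0,0,0]},
    {"dp":[0,0,0],"rot":[0,0,0]},
    {"dp":[0,0,0],"rot":[0,0,0]},
  ],
  grip=-1,
  force=30,
)

```text
clock: 9.98
tool_pos: [0.4678, 0.1411, 0.0112]
ee_rot: [3.141, 0.001, 3.141]
wrist_force: [-0.7, 0.5, 5.4]
finger_gap: 0.0397
grasp_force: 31.6
```

Emit:
drive_tool(
  plan=[
    {"dp":[0,0,0.05],"rot":[0,0,0]},
    {"dp":[0,0,0.15],"rot":[0,0,0]},
    {"dp":[0,0,0.25],"rot":[0,0,0]},
    {"dp":[0,-0.05,0.33],"rot":[0,0,0]},
    {"dp":[0.02,-0.13,0.35],"rot":[0,0,0]},
    {"dp":[0.04,-0.22,0.35],"rot":[0,0,0]},
    {"dp":[0.04,-0.32,0.35],"rot":[0,0,0]},
    {"dp":[0.04,-0.42,0.35],"rot":[0,0,0]},
    {"dp":[0.04,-0.52,0.35],"rot":[0,0,0]},
    {"dp":[0.04,-0.62,0.35],"rot":[0,0,0]},
  ],
)

```text
clock: 10.82
tool_pos: [0.4825, -0.1087, 0.1505]
ee_rot: [3.141, -0.0, -3.142]
wrist_force: [0.1, 0.3, -1.3]
finger_gap: 0.0394
grasp_force: 31.0
```

Emit:
drive_tool(
  plan=[
    {"dp":[0,-0.1,0],"rot":[0,0,0]},
    {"dp":[0,-0.19,0],"rot":[0,0,0]},
    {"dp":[0,-0.25,0],"rot":[0,0,0]},
    {"dp":[0,-0.28,0],"rot":[0,0,0]},
    {"dp":[0,-0.285,-0.05],"rot":[0,0,0]},
    {"dp":[0,-0.285,-0.12],"rot":[0,0,0]},
    {"dp":[0,-0.285,-0.19],"rot":[0,0,0]},
    {"dp":[0,-0.285,-0.24],"rot":[0,0,0]},
    {"dp":[0,-0.285,-0.28],"rot":[0,0,0]},
    {"dp":[0,-0.285,-0.3],"rot":[0,0,0]},
  ],
)

```text
clock: 11.65
tool_pos: [0.4819, -0.2189, 0.0282]
ee_rot: [3.139, -0.004, -3.14]
wrist_force: [-0.2, 0.7, -1.4]
finger_gap: 0.04
grasp_force: 31.0
```

Emit:
drive_tool(
  plan=[
    {"dp":[0,0,-0.02],"rot":[0,0,0]},
    {"dp":[0,0,-0.035],"rot":[0,0,0]},
    {"dp":[0,0,-0.042],"rot":[0,0,0]},
    {"dp":[0,0,-0.046],"rot":[0,0,0]},
    {"dp":[0,0,-0.046],"rot":[0,0,0]},
    {"dp":[0,0,-0.046],"rot":[0,0,0]},
  ],
)

```text
clock: 12.15
tool_pos: [0.4836, -0.2212, 0.0127]
ee_rot: [-3.141, 0.001, 3.141]
wrist_force: [0.0, -0.7, -0.7]
finger_gap: 0.0394
grasp_force: 31.0
```

Expected contact is at about z = 0.011.

Emit:
drive_tool(
  plan=[
    {"dp":[0,0,-0.0025],"rot":[0,0,0]},
    {"dp":[0,0,-0.004],"rot":[0,0,0]},
    {"dp":[0,0,-0.004],"rot":[0,0,0]},
    {"dp":[0,0,-0.004],"rot":[0,0,0]},
  ],
)

```text
clock: 12.48
tool_pos: [0.4836, -0.2212, 0.0113]
ee_rot: [-3.141, 0.001, 3.141]
wrist_force: [-1.0, 0.1, 6.5]
finger_gap: 0.0398
grasp_force: 31.6
```

Emit:
drive_tool(
  plan=[
    {"dp":[0,0,0],"rot":[0,0,0]},
    {"dp":[0,0,0],"rot":[0,0,0]},
    {"dp":[0,0,0],"rot":[0,0,0]},
    {"dp":[0,0,0],"rot":[0,0,0]},
    {"dp":[0,0,0],"rot":[0,0,0]},
    {"dp":[0,0,0.05],"rot":[0,0,0]},
    {"dp":[0,0,0.13],"rot":[0,0,0]},
    {"dp":[0,0,0.22],"rot":[0,0,0]},
    {"dp":[0,0,0.3],"rot":[0,0,0]},
    {"dp":[0,0,0.35],"rot":[0,0,0]},
  ],
  grip=0.4,
)

```text
clock: 13.32
tool_pos: [0.4843, -0.2216, 0.1538]
ee_rot: [-3.14, 0.004, 3.141]
wrist_force: [0.3, -0.5, 0.1]
finger_gap: 0.0596
grasp_force: 0.0
```

Run:
```python
from h import *
show(bot.state())
c=bot.get_image("side")[:,:,::-1];d=bot.get_image("top")[:,:,::-1]
g=cv2.GaussianBlur(d[:,:,2],(3,3),0);m=np.zeros_like(g);m[205:285,225:265]=(g[205:285,225:265]>174)*255
for q in cv2.findContours(m,cv2.RETR_EXTERNAL,cv2.CHAIN_APPROX_NONE)[0]:
    if cv2.contourArea(q)<100:continue
    r=cv2.minAreaRect(q);P=np.array([onz("top",*p,.044) for p in cv2.boxPoints(r)])
    print(r,onz("top",*r[0],.044).round(4),P.round(3).tolist())
a,b=onz("top",241.7,270.6,.044),onz("top",249.5,234.6,.044);print(a,b,(a+b)/2,np.degrees(np.arctan2(*(b-a)[1::-1])))
cv2.imwrite("pics/g4.png",np.hstack([cv2.resize(c[130:240,290:440],None,fx=2.6,fy=2.6,interpolation=2),cv2.resize(d[170:300,375:518],(390,286),interpolation=2)]))
```

```text
{'clock': 13.3167, 'tool_pos': [0.4843, -0.2216, 0.1538], 'ee_rot': [-3.1402, 0.004, 3.1411], 'wrist_force': [0.3413, -0.5204, 0.0921], 'finger_gap': 0.0596, 'grasp_force': 0.0}
((243.50587463378906, 252.22352600097656), (13.883550643920898, 36.01045608520508), 12.528807640075684) [0.4646 0.2445 0.044 ] [[0.423, 0.272, 0.044], [0.515, 0.253, 0.044], [0.507, 0.217, 0.044], [0.415, 0.236, 0.044]]
[0.41699094 0.24827748 0.044     ] [0.51081194 0.22952313 0.044     ] [0.46390144 0.23890031 0.044     ] -11.3041510101916
```

View pics/g4.png

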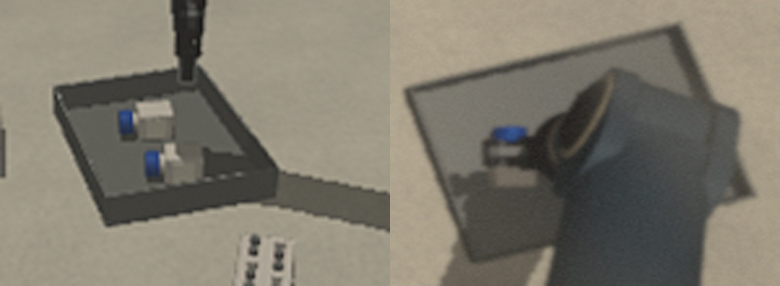

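Both short bottles lie flat in the tote. I'll go to the long bottle's grasp point, (0.466, 0.242), yaw −11.4°.

Emit:
drive_tool(
  plan=[
    {"dp":[0,0.1,0],"rot":[0,0,-0.1]},
    {"dp":[0,0.2,0],"rot":[0,0,-0.2]},
    {"dp":[0,0.3,0],"rot":[0,0,-0.3]},
    {"dp":[-0.01,0.4,0],"rot":[0,0,-0.397]},
    {"dp":[-0.02,0.5,0],"rot":[0,0,-0.397]},
    {"dp":[-0.03,0.6,0],"rot":[0,0,-0.397]},
    {"dp":[-0.04,0.7,0],"rot":[0,0,-0.397]},
    {"dp":[-0.044,0.8,0],"rot":[0,0,-0.397]},
    {"dp":[-0.044,0.9,0],"rot":[0,0,-0.397]},
    {"dp":[-0.044,1.0,0],"rot":[0,0,-0.397]},
  ],
  grip=0.6,
)

```text
clock: 14.25
tool_pos: [0.4644, 0.1806, 0.1496]
ee_rot: [-3.141, -0.001, 2.943]
wrist_force: [1.1, -0.2, -0.4]
finger_gap: 0.0686
grasp_force: 0.0
```

Emit:
drive_tool(
  plan=[
    {"dp":[0,0.09,0],"rot":[0,0,0]},
    {"dp":[0,0.158,0],"rot":[0,0,0]},
    {"dp":[0,0.158,-0.05],"rot":[0,0,0]},
    {"dp":[0,0.158,-0.1],"rot":[0,0,0]},
    {"dp":[0,0.158,-0.14],"rot":[0,0,0]},
    {"dp":[0,0.158,-0.16],"rot":[0,0,0]},
    {"dp":[0,0.158,-0.16],"rot":[0,0,0]},
    {"dp":[0,0.158,-0.16],"rot":[0,0,0]},
  ],
)

```text
clock: 14.92
tool_pos: [0.4653, 0.2419, 0.0861]
ee_rot: [-3.141, -0.001, 2.943]
wrist_force: [0.2, -0.9, 0.7]
finger_gap: 0.0679
grasp_force: 0.0
```

Run:
```python
from h import *
show(bot.state())
c=bot.get_image("side")[:,:,::-1]
cv2.imwrite("pics/g5.png",cv2.resize(c[230:390,300:450],None,fx=3,fy=3,interpolation=2))
```

```text
{'clock': 14.9167, 'tool_pos': [0.4653, 0.2419, 0.0861], 'ee_rot': [-3.1408, -0.001, 2.9426], 'wrist_force': [0.2438, -0.9494, 0.72], 'finger_gap': 0.0679, 'grasp_force': 0.0}
```

View pics/g5.png

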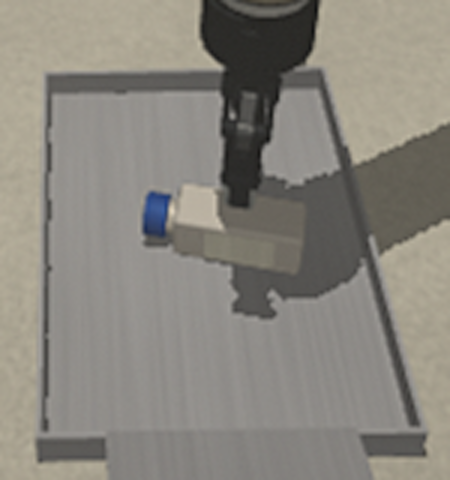

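The gripper is centred over the long bottle's body and aligned with it. I'll descend and grip at 70 N.

Emit:
drive_tool(
  plan=[
    {"dp":[0,0,-0.05],"rot":[0,0,0]},
    {"dp":[0,0,-0.1],"rot":[0,0,0]},
    {"dp":[0,0,-0.14],"rot":[0,0,0]},
    {"dp":[0,0,-0.165],"rot":[0,0,0]},
    {"dp":[0,0,-0.18],"rot":[0,0,0]},
    {"dp":[0,0,-0.188],"rot":[0,0,0]},
    {"dp":[0,0,-0.188],"rot":[0,0,0]},
    {"dp":[0,0,-0.188],"rot":[0,0,0]},
  ],
)

```text
clock: 15.63
tool_pos: [0.4662, 0.2425, 0.012]
ee_rot: [3.141, 0.001, 2.943]
wrist_force: [0.3, 1.5, 0.5]
finger_gap: 0.0684
grasp_force: 0.0
```

Emit:
drive_tool(
  plan=[
    {"dp":[0,0,0],"rot":[0,0,0]},
    {"dp":[0,0,0],"rot":[0,0,0]},
    {"dp":[0,0,0],"rot":[0,0,0]},
    {"dp":[0,0,0],"rot":[0,0,0]},
    {"dp":[0,0,0],"rot":[0,0,0]},
    {"dp":[0,0,0],"rot":[0,0,0]},
    {"dp":[0,0,0],"rot":[0,0,0]},
  ],
  grip=-1,
  force=70,
)

```text
clock: 16.22
tool_pos: [0.4663, 0.2426, 0.0122]
ee_rot: [3.14, 0.001, 2.943]
wrist_force: [-0.5, 0.2, 5.9]
finger_gap: 0.0393
grasp_force: 71.1
```

Emit:
drive_tool(
  plan=[
    {"dp":[0,0,0.05],"rot":[0,0,0]},
    {"dp":[0,0,0.12],"rot":[0,0,0]},
    {"dp":[0,0,0.2],"rot":[0,0,0]},
    {"dp":[0,0,0.28],"rot":[0,0,0]},
    {"dp":[0,0,0.36],"rot":[0,0,0]},
    {"dp":[0,0,0.42],"rot":[0,0,0]},
    {"dp":[0,0,0.45],"rot":[0,0,0]},
    {"dp":[0,0,0.45],"rot":[0,0,0]},
    {"dp":[0,0,0.45],"rot":[0,0,0]},
  ],
)

```text
clock: 16.97
tool_pos: [0.4654, 0.2421, 0.1913]
ee_rot: [3.141, 0.0, 2.943]
wrist_force: [-0.3, -0.3, -1.9]
finger_gap: 0.039
grasp_force: 70.6
```

Run:
```python
from h import *
show(bot.state())
from scipy.spatial.transform import Rotation as Ro
s=bot.state();R=Ro.from_euler("xyz",s["ee_rot"])
L=np.array([.7687,-.0066,.257]);yaw,p=np.radians(-9.3),np.radians(32)
# bottle x in world at grasp: yaw -11.4, level, mid at (.473,.240,.024), tool at (.4655,.242,~.011)
bx=np.array([np.cos(np.radians(-11.4)),np.sin(np.radians(-11.4)),0]);by=np.cross([0,0,1],bx)
B0=Ro.from_matrix(np.c_[bx,by,[0,0,1]]);Rg=Ro.from_euler("xyz",[np.pi,0,2.943])
off=Rg.inv().apply(np.array([.473,.240,.024])-[.4655,.242,.011])
for sc in (.3,.6,1):
    B1=Ro.from_euler("xyz",[0,-p*sc,yaw]);d=B1.apply([1,0,0]);mid=L-.14*d-(1-sc)*np.array([.12,0,-.05])
    R1=B1*B0.inv()*Rg;tcp=mid-R1.apply(off)
    print(sc,"mid",mid.round(3),"tcp",tcp.round(4),"dp",((tcp-s["tool_pos"])/.4).round(3),"rot",((R1*R.inv()).as_rotvec()/.5).round(3),R1.as_euler("xyz").round(3))
d2=bot.get_image("side");
```

```text
{'clock': 16.9667, 'tool_pos': [0.4654, 0.2421, 0.1913], 'ee_rot': [3.1412, 0.0002, 2.9428], 'wrist_force': [-0.2594, -0.2685, -1.8549], 'finger_gap': 0.039, 'grasp_force': 70.5845}
0.3 mid [0.548 0.016 0.269] tcp [0.5432 0.0171 0.2545] dp [ 0.194 -0.562  0.158] rot [-0.061 -0.329  0.074] [-3.142  0.168  2.98 ]
0.6 mid [0.59  0.015 0.231] tcp [0.5873 0.0157 0.2161] dp [ 0.305 -0.566  0.062] rot [-0.121 -0.659  0.073] [-3.141  0.335  2.98 ]
1 mid [0.652 0.013 0.183] tcp [0.6519 0.013  0.1677] dp [ 0.466 -0.573 -0.059] rot [-0.201 -1.098  0.072] [-3.141  0.559  2.98 ]
```

Emit:
drive_tool(
  plan=[
    {"dp":[0.02,-0.06,0],"rot":[-0.02,-0.1,0.01]},
    {"dp":[0.05,-0.13,0],"rot":[-0.04,-0.2,0.02]},
    {"dp":[0.09,-0.2,0],"rot":[-0.06,-0.3,0.03]},
    {"dp":[0.12,-0.27,0],"rot":[-0.08,-0.4,0.04]},
    {"dp":[0.15,-0.34,0],"rot":[-0.1,-0.5,0.05]},
    {"dp":[0.18,-0.41,0],"rot":[-0.11,-0.6,0.06]},
    {"dp":[0.21,-0.47,0],"rot":[-0.13,-0.7,0.07]},
    {"dp":[0.24,-0.52,0],"rot":[-0.15,-0.8,0.072]},
    {"dp":[0.25,-0.55,0],"rot":[-0.15,-0.8,0.072]},
    {"dp":[0.26,-0.565,0],"rot":[-0.15,-0.8,0.072]},
  ],
)

```text
clock: 17.85
tool_pos: [0.5675, 0.0135, 0.1886]
ee_rot: [-3.137, 0.402, 2.978]
wrist_force: [-0.1, 1.2, -1.1]
finger_gap: 0.0386
grasp_force: 70.7
```

Emit:
drive_tool(
  plan=[
    {"dp":[0,0,0],"rot":[0,0,0]},
    {"dp":[0,0,0],"rot":[0,0,0]},
    {"dp":[0,0,0],"rot":[0,0,0]},
    {"dp":[0,0,0],"rot":[0,0,0]},
  ],
)

```text
clock: 18.18
tool_pos: [0.5691, 0.0171, 0.1906]
ee_rot: [-3.139, 0.406, 2.981]
wrist_force: [-0.4, 0.6, -1.6]
finger_gap: 0.0389
grasp_force: 70.7
```

```bash
cat > fin.py <<'E'
from h import *
from scipy.spatial.transform import Rotation as Ro
def goal(L,yaw,p,off_mid=(.473,.240,.024),tool=(.4663,.2425,.0122),byaw=-11.4):
    s=bot.state();R=Ro.from_euler("xyz",s["ee_rot"]);y,p=np.radians(yaw),np.radians(p)
    B0=Ro.from_euler("z",byaw,degrees=True);Rg=Ro.from_euler("xyz",[np.pi,0,2.943])
    off=Rg.inv().apply(np.array(off_mid)-tool)
    Bn=R*Rg.inv()*B0;mid=s["tool_pos"]+R.apply(off);x=Bn.apply([1,0,0])
    print("now mid",mid.round(4),"cap",(mid+.06*x).round(4),"yaw",np.degrees(np.arctan2(x[1],x[0])).round(2),"pitch",np.degrees(np.arcsin(x[2])).round(2))
    B1=Ro.from_euler("xyz",[0,-p,y]);R1=B1*B0.inv()*Rg;tcp=np.array(L)-.14*B1.apply([1,0,0])-R1.apply(off)
    print("dp",((tcp-s["tool_pos"])/.4).round(4),"rot",((R1*R.inv()).as_rotvec()/.5).round(3))
    return mid,mid+.06*x
E
python3 - <<'E'
from fin import *
show(bot.state());goal([.7687,-.0066,.257],-9.3,32)
E
```

```text
{'clock': 18.1833, 'tool_pos': [0.5691, 0.0171, 0.1906], 'ee_rot': [-3.1392, 0.4055, 2.9813], 'wrist_force': [-0.3542, 0.6161, -1.6492], 'finger_gap': 0.0389, 'grasp_force': 70.6703}
now mid [0.5707 0.0157 0.2042] cap [0.6251 0.0069 0.2279] yaw -9.21 pitch 23.23
dp [ 0.2073 -0.0086 -0.0538] rot [-0.045 -0.303 -0.001]
```

Emit:
drive_tool(
  plan=[
    {"dp":[0.02,0,-0.005],"rot":[-0.01,-0.05,0]},
    {"dp":[0.05,-0.002,-0.015],"rot":[-0.02,-0.12,0]},
    {"dp":[0.08,-0.004,-0.025],"rot":[-0.03,-0.2,0]},
    {"dp":[0.11,-0.006,-0.03],"rot":[-0.04,-0.27,0]},
    {"dp":[0.14,-0.008,-0.036],"rot":[-0.045,-0.303,0]},
    {"dp":[0.16,-0.008,-0.042],"rot":[-0.045,-0.303,0]},
    {"dp":[0.17,-0.008,-0.045],"rot":[-0.045,-0.303,0]},
    {"dp":[0.17,-0.008,-0.045],"rot":[-0.045,-0.303,0]},
    {"dp":[0.17,-0.008,-0.045],"rot":[-0.045,-0.303,0]},
    {"dp":[0.17,-0.008,-0.045],"rot":[-0.045,-0.303,0]},
  ],
)

```text
clock: 19.02
tool_pos: [0.6375, 0.0127, 0.1735]
ee_rot: [3.141, 0.56, 2.978]
wrist_force: [-0.5, -0.2, -1.8]
finger_gap: 0.0391
grasp_force: 70.7
```

Run:
```python
from fin import *
m,cp=goal([.7687,-.0066,.257],-9.3,32)
for n in("top","side"):print(n,"pred mid/cap px",proj(n,m).round(1),proj(n,cp).round(1))
c=bot.get_image("side")[:,:,::-1];d=bot.get_image("top")[:,:,::-1]
cv2.imwrite("pics/s6.png",c);cv2.imwrite("pics/t6.png",d)
cv2.imwrite("pics/g6.png",np.clip(np.hstack([cv2.resize(c[130:220,205:305],None,fx=4,fy=4,interpolation=2),cv2.resize(d[60:195,310:360],None,fx=4,fy=4,interpolation=2)[180:540],cv2.resize(d[60:150,310:360],None,fx=4,fy=4,interpolation=2)])*1.5,0,255).astype(np.uint8))
```

```text
now mid [0.637  0.0117 0.1872] cap [0.6872 0.0034 0.2191] yaw -9.4 pitch 32.08
dp [ 0.0362  0.0023 -0.0111] rot [-0.001  0.003  0.003]
top pred mid/cap px [332.1 176.5] [335.6 152.5]
side pred mid/cap px [307.3 189.8] [287.1 177.6]
```

View pics/g6.png

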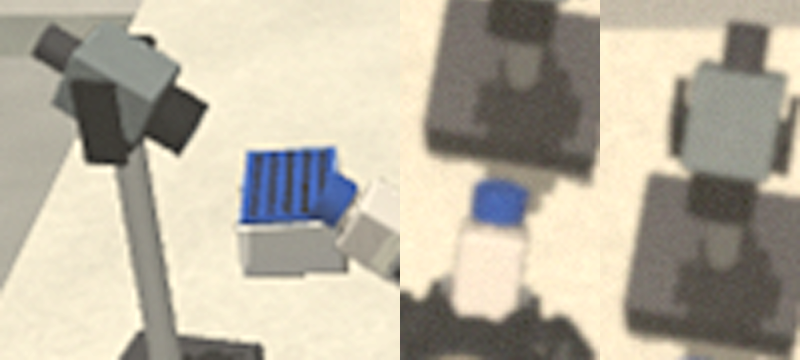

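The side view shows the lens face at (253.5,162.5) and the cap at (286,179), against a predicted (287,178). The top view shows the lens at (340,113.5) and the cap at (335,151), which lies on the camera's axis line. Both agree with the model, so I'll make the final approach and settle.

Emit:
drive_tool(
  plan=[
    {"dp":[0.01,0.001,-0.004],"rot":[0,0,0]},
    {"dp":[0.02,0.002,-0.008],"rot":[0,0,0]},
    {"dp":[0.03,0.002,-0.011],"rot":[0,0,0]},
    {"dp":[0.036,0.002,-0.011],"rot":[0,0,0]},
    {"dp":[0.036,0.002,-0.011],"rot":[0,0,0]},
    {"dp":[0.036,0.002,-0.011],"rot":[0,0,0]},
    {"dp":[0.036,0.002,-0.011],"rot":[0,0,0]},
    {"dp":[0.036,0.002,-0.011],"rot":[0,0,0]},
    {"dp":[0.036,0.002,-0.011],"rot":[0,0,0]},
    {"dp":[0.036,0.002,-0.011],"rot":[0,0,0]},
  ],
)

```text
clock: 19.95
tool_pos: [0.6519, 0.0138, 0.169]
ee_rot: [3.141, 0.56, 2.979]
wrist_force: [0.2, 0.8, -1.5]
finger_gap: 0.0392
grasp_force: 70.7
```

Run:
```python
from fin import *
L2,e=tri((340.2,113.7),(253.4,162.5));print("L2",L2.round(4),e)
m,cp=goal([.7687,-.0066,.257],-9.3,32)
for n in("top","side"):print(n,"pred mid/cap px",proj(n,m).round(1),proj(n,cp).round(1))
c=bot.get_image("side")[:,:,::-1];d=bot.get_image("top")[:,:,::-1]
cv2.imwrite("pics/g7.png",np.clip(np.hstack([cv2.resize(c[130:220,205:305],None,fx=4,fy=4,interpolation=2),cv2.resize(d[60:180,310:360],None,fx=4,fy=4,interpolation=2)[0:360],cv2.resize(d[60:180,310:360],None,fx=4,fy=4,interpolation=2)[120:480]])*1.5,0,255).astype(np.uint8))
```

```text
L2 [ 0.7689 -0.0071  0.257 ] 0.001757607932358218
now mid [0.6514 0.0128 0.1827] cap [0.7016 0.0045 0.2146] yaw -9.37 pitch 32.09
dp [ 0.0002 -0.0004  0.0002] rot [-0.001  0.003  0.001]
top pred mid/cap px [331.6 170.9] [335. 147.]
side pred mid/cap px [301.7 191.6] [281.5 179.4]
```

View pics/g7.png

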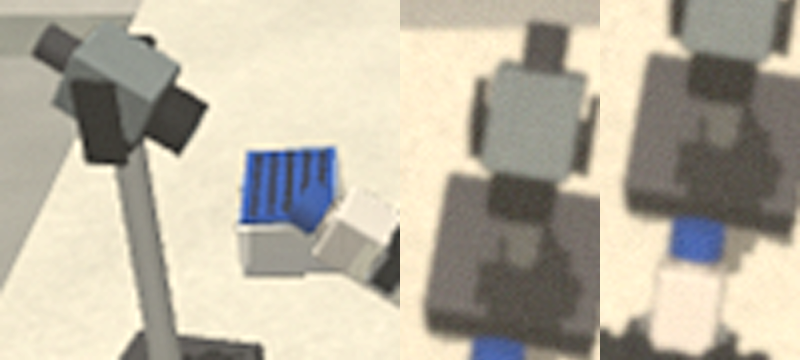

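The cap lies on the lens axis in both views: side cap centre (281,179), top (335,147). The gap is about 8 cm and the arm is still.

```bash
python3 -c "
from plant import bot
print(bot.hand_in())"
```

```text
the job is handed in; nothing more can be done
None
```

I laid both short bottles flat in the tote, and the arm is holding the long bottle still on the camera's line of sight, cap towards the lens and about 8 cm away; the job is handed in at about 20 s of the 67 s allowed, with no verdict returned.

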